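# Click the sample carriage in front of the blue comparison disc

### The arm

A 7-joint arm with a two-finger parallel gripper is mounted at the origin on the work surface. World frame = base frame: x ahead of the robot, y to its left, z up, the work surface at z = 0. Lengths are in mm, angles in rad, forces in N, time in s.
With the tool pointing down it reaches from about 350 to 900 mm from the base axis. Payload 19.9 kg.
Tool frame: the origin (TCP) lies midway between the tips of the shut fingers; the grasp point (between the pads) lies r.grip_depth behind it (r.grip_depth is the distance from the TCP to the grasp point, in mm); x points along the fingers, z is the direction in which the jaws open and shut, and the axes are right-handed (so a half turn about x gives the same grasp; the last joint's range is limited). The gripper opens to 94 mm and grips with 3 to 60 N. Pads are 16 mm wide; open, the fingers measure 119 mm over their backs; the gripper's body (75 mm by 177 mm) begins 78 mm behind the grasp point.
Start: joints at [1.192, 0.417, -0.01, 1.614, 0.005, 1.111, -0.053], TCP at [207.125, -589.659, 205.425] pointing down, gripper open.
Joint ranges: [-2.81, 2.81], [-0.39, 2.02], [-1.27, 1.25], [0.06, 2.57], [-1.19, 4.33], [0.19, 2], [-2.82, 2.82]. Speed limits (rad/s): [1.89, 1.89, 2.39, 2.39, 3.01, 3.01, 3.01].

### API

Orientations are given as a 3x3 rotation matrix whose columns are the frame's x, y, z axes.
In Python, from cell import sensors, vision, finish_job, r gives the robot as it stands.
- The arm moves only by the tool apply_moves, never from a script. Its argument "targets" is a list of rows, each an object with "slide": the shift along the world's x, y, z as a fraction of full scale, a list of three; "turn": the turn about the world's z as a fraction of full scale; "grip": the opening, from 0 (shut) to 1 (fully open). In form: [{"slide": [x, y, z], "turn": turn, "grip": grip}, ...]. A call has 1 to 8 rows; each row shifts and turns the pose as measured when the row begins; what a row does not reach is not made up. Full scale, the value 1, is 500 mm for a shift and 5 degrees for a turn. A row lasts 1/8 s, in which the tool goes at most 62.5 mm and 10.7 degrees, less where a joint would pass 70% of its speed; a pose out of reach is approached as far as the arm can. A call with a number of a shift or a turn outside -1 to 1 is refused whole. A call with a gripper value outside its range is refused whole. The fingers move at their own pace and stop on an object; the grip force is fixed at half the most. Time passes only in rows, so rows that do not move let the fingers close. It gives the time, the measured TCP pose, the force and the opening at its end, in the units of the state.
- sensors.sense(): the state, without advancing time (a new reading comes with each control period).
- vision.get_image(name): name is "scene" or "side" or "wrist"; returns the picture (480x640x3 uint8, red, green, blue); there is no depth.
- vision.calibration(name): a dict with "fx", "fy", "cx", "cy" (pixels), "rvec" (rotation vector, rad) and "tvec" (3), from world to camera coordinates, as OpenCV has them; the wrist camera has in their place "hand_eye" (4x4, takes a point from camera to tool coordinates, whose origin is the TCP and whose axes are the tool frame's). Camera axes: x right, y down, z forward; pixel columns grow to the right and rows downward; lengths in mm; the calibration is good to about 2 mm. The wrist camera is an equidistant fisheye: a pixel r from the principal point sees the ray r / f radians off the axis. A picture is of the moment at which its call begins: read the wrist's pose just before it. calibration takes no time and is no camera call.
- finish_job(): hands the job in, once; it reports no verdict.
The state is a dict: "time_s": time; "q": joint angles; "joint_velocities": joint speeds; "tau": joint torques, N m; "eef_pos": TCP position; "tcp_rot": TCP orientation; "ft_force": force on the tool from outside, world axes, zero at the start; "torque": the same for the moment, N m; "finger_gap": opening from 0.0 (shut) to 1.0 (fully open).
Only numpy, scipy, OpenCV 4.12 (cv2) and the standard library are available. Lean on these libraries where they do the work, as an engineer would, in place of code of your own. Each camera call takes 0.05 s, during which the arm holds its last target.

### The job

The lapis sample lies in the cup of the little carriage that slides on the rail of the color comparison stand. With a fingertip against its brass thumb tab, gently push the carriage along the rail until it clicks into the stop in front of the blue glass disc, then let go of it and leave it there. Only push: do not pinch the tab or carriage, do not touch the stone, and leave the discs and the other things on the desk as they are.

Things in the scene. Friction and masses are not known exactly. Their poses are not given: they have to be found in the camera images.
- stand: oak color comparison stand, fixed: base board x -110 to +85, y -140 to +140 mm, 16 mm high; origin on the desk; x points away from the operator to the disc side, y along the rail to the operator's left. At x +33 to +77 mm a slotted dark oak block, top 46 mm high; steel rail along y at x -20 mm, top 28 mm high; dark end stops at y -130 and +130 mm, 40 mm high; notched brass strip at x -42 mm, 24 mm high
- carriage: the carriage, captive on the rail, sliding along the stand's y only; origin on the desk under its saddle's centre, axes as the stand's. Clicks where its y in the stand's frame is -70 (right slot), 0 (middle) or +70 mm (left); travel -103 to +103. Sliding takes about 2 N; within 2 mm of a stop the push drops and a spring ball draws it in and centres it; leaving a stop takes 6 to 11 N. Elsewhere it stays put
- tab (a point): centre of the carriage's brass thumb tab (black rubber on its faces), on the operator's side of the rail: block 26 (x) x 12 (y) x 36 mm, from 30 to 66 mm above the desk; in line in y with the cup. Axes as the stand's; push its flat +y or -y face. Beside it is only the base board, 16 mm high: a fingertip may go down to 25 mm. The aluminium saddle, 56 x 44 mm, 45 mm high, is centred 60 mm in +x
- cup (a point): centre of the white plastic stone cup on the carriage (34 mm across, rim 51 mm above the desk), at the height of the stone's middle, 53 mm above the desk; 70 mm in +x from the tab point
- slot_right (a point): middle of the mouth of the right slot (seen by the robot), on top of the oak block, 46 mm above the desk, 75 mm behind the rail's centre line; the carriage clicks in exactly in front of it, at -70 mm in the stand's y
- slot_middle (a point): middle of the mouth of the middle slot (seen by the robot), on top of the oak block, 46 mm above the desk, 75 mm behind the rail's centre line; the carriage clicks in exactly in front of it, at 0 mm in the stand's y
- slot_left (a point): middle of the mouth of the left slot (seen by the robot), on top of the oak block, 46 mm above the desk, 75 mm behind the rail's centre line; the carriage clicks in exactly in front of it, at 70 mm in the stand's y
- blue_center (a point): centre of the blue glass disc, 56 mm across and 5 mm thick, standing upright on its edge in one of the three slots of the stand; x is the disc's axis, z up; its centre stands 60 mm above the desk, its top 88 mm
- green_center (a point): centre of the green glass disc, 56 mm across and 5 mm thick, standing upright on its edge in one of the three slots of the stand; x is the disc's axis, z up; its centre stands 60 mm above the desk, its top 88 mm
- amber_center (a point): centre of the amber glass disc, 56 mm across and 5 mm thick, standing upright on its edge in one of the three slots of the stand; x is the disc's axis, z up; its centre stands 60 mm above the desk, its top 88 mm
- lapis_center (a point): middle of the lapis sample, a loose polished deep blue dome with gold specks, 23 mm across and 13 mm high, lying in the cup
- lapis: the lapis sample, origin at the centre of its underside
- tweezer: bronze tweezer lying on its side on the desk in front of the stand, 160 x 19 mm, 10 mm high, origin at its middle on the desk; bystander
- scoop: white plastic stone scoop lying on the desk beside the stand, 133 x 44 mm, 18 mm high, origin on the desk near its middle; bystander
- magnifier: tin hand magnifier lying flat beside the stand, lens ring 58 mm across and 9 mm high with a 90 mm handle toward its -x; origin under the lens centre; bystander
- gem_jar: small round clear gem jar with a black cap, 42 mm across, 32 mm high, origin at the centre of its underside; bystander

How it is judged:
By the outcome, as a careful person would: the job done as asked, in the order asked, and still so for the second after the job is handed in, with the robot touching nothing.
It also fails if it takes over 45 s, if anything falls off the work surface, if the arm or the gripper's body presses on something with over 40 N, if the wrist force passes 120 N, or if a joint passes its speed limit or range.

## Working session

There is one attempt and no reset: what is moved stays moved. The work goes in short steps, Python scripts to look and compute and a tool call to move; the robot and the scene stay as the last step left them, time stands still between calls to the robot, and variables do not carry over. Pictures are saved under pics/ and viewed, and the job is handed in when it is done.

Besides the shell and the picture viewer there is one more tool, called after "Request:" by a JSON object that holds its "op" and its "data", one argument or row to a line. apply_moves: Moves the arm, as the interface text tells. Its arguments: {"type":"object","properties":{"targets":{"type":"array"}},"required":["targets"]}

```bash
mkdir -p pics; ls; python3 - <<'E'
from cell import sensors, vision, r
import cv2
s=sensors.sense();print(s['time_s'],s['eef_pos'],s['tcp_rot'],s['finger_gap'],r.grip_depth)
for n in ("scene","side","wrist"):
    cv2.imwrite(f"pics/{n}0.png",vision.get_image(n)[:,:,::-1]);print(n,vision.calibration(n))
E
```

```text
pics
0.0 [ 206.98592985 -589.32226377  204.83822854] [[-4.88160314e-04  9.43490349e-01  3.31399643e-01]
 [ 1.12234627e-03  3.31399991e-01 -9.43489685e-01]
 [-9.99999251e-01 -8.86290672e-05 -1.22069920e-03]] 1.003414144644131 18.8
scene {'fx': 522.2083506988564, 'fy': 522.2083506988564, 'cx': 311.07995732423643, 'cy': 237.2161109843901, 'rvec': array([ 1.42436413,  2.14430772, -0.84835639]), 'tvec': array([ 221.06071294, -350.80335446, 1406.04711327])}
side {'fx': 575.9158340566672, 'fy': 575.9158340566672, 'cx': 332.0868466633627, 'cy': 243.75807308719706, 'rvec': array([ 2.28071999, -0.16904142,  0.07872924]), 'tvec': array([-592.56063533,  126.99577523,  815.11463257])}
wrist {'fx': 371.64829954431775, 'fy': 371.64829954431775, 'cx': 324.39446733024255, 'cy': 238.06101098816183, 'hand_eye': array([[ 7.29987420e-04, -2.32501196e-01,  9.72595837e-01,
        -1.79253853e+02],
       [ 4.51377713e-04, -9.72595920e-01, -2.32501554e-01,
         6.69729916e+01],
       [ 9.99999632e-01,  6.08731294e-04, -6.05036929e-04,
        -2.16731922e-01],
       [ 0.00000000e+00,  0.00000000e+00,  0.00000000e+00,
         1.00000000e+00]])}
```

View pics/scene0.png

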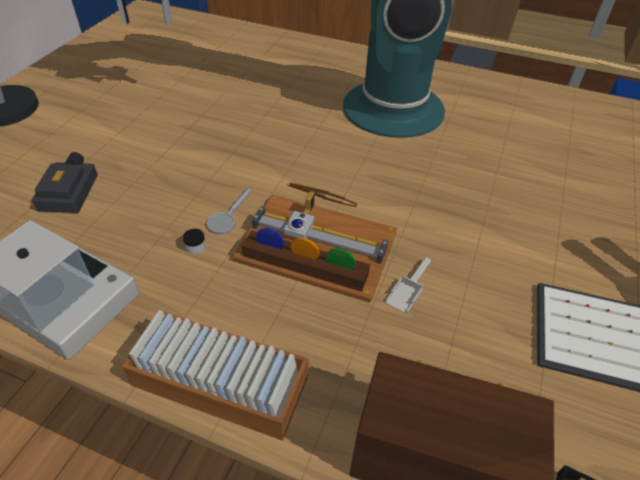

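View pics/side0.png

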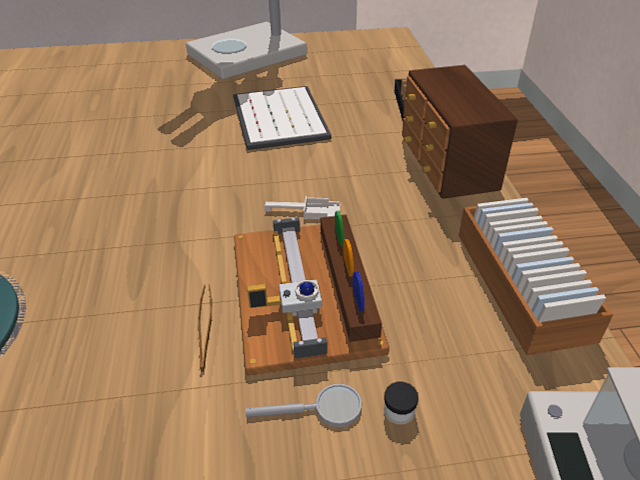

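View pics/wrist0.png

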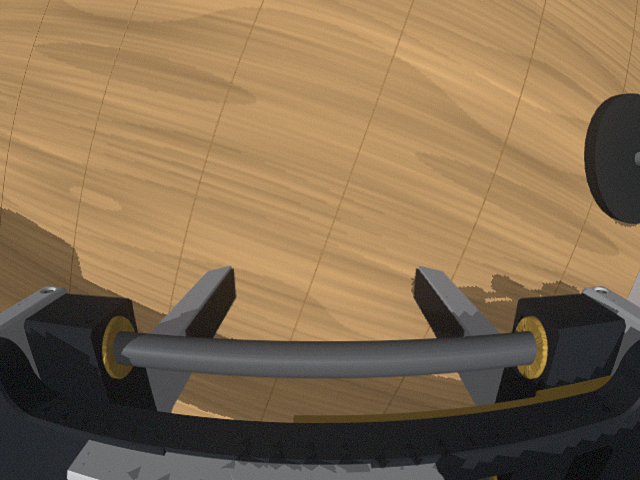

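```bash
python3 - <<'E'
import cv2
a=cv2.imread("pics/scene0.png")[170:310,170:450];cv2.imwrite("pics/sc_z.png",cv2.resize(a,(800,400),interpolation=2))
a=cv2.imread("pics/side0.png")[190:390,190:400];cv2.imwrite("pics/si_z.png",cv2.resize(a,(630,600),interpolation=2))
E
```

```text
(no output)
```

View pics/sc_z.png

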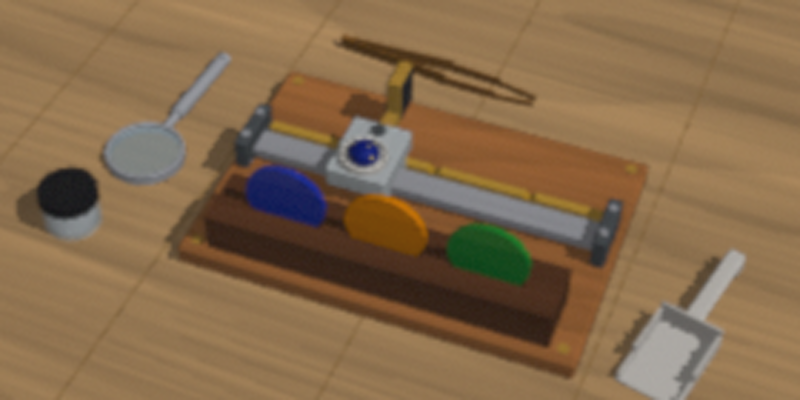

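View pics/si_z.png

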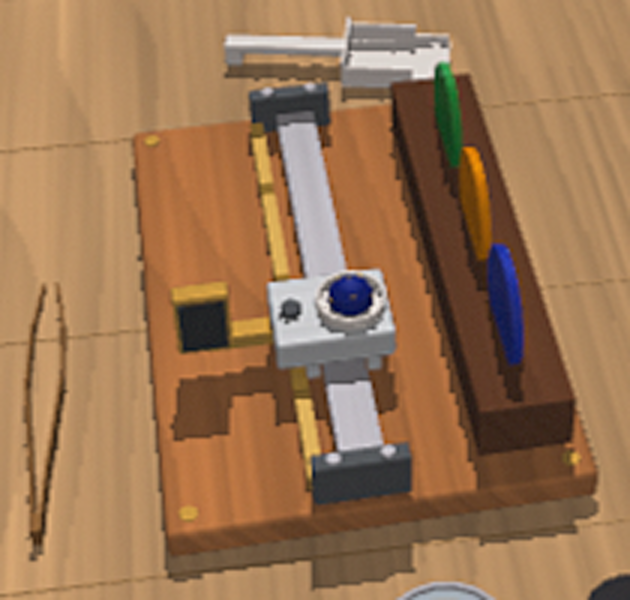

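```bash
cat > h.py <<'E'
import numpy as np, cv2
from cell import vision
def cam(n):
    c=vision.calibration(n);R=cv2.Rodrigues(c['rvec'])[0];t=np.array(c['tvec']);return c,R,t,-R.T@t
def plane(n,u,v,z):
    c,R,t,C=cam(n);d=R.T@np.array([(u-c['cx'])/c['fx'],(v-c['cy'])/c['fy'],1]);return C+d*(z-C[2])/d[2]
def proj(n,p):
    c,R,t,C=cam(n);q=R@np.asarray(p,float)+t;return np.array([c['fx']*q[0]/q[2]+c['cx'],c['fy']*q[1]/q[2]+c['cy']])
def tri(ps):
    A=np.zeros((3,3));b=np.zeros(3)
    for n,u,v in ps:
        c,R,t,C=cam(n);d=R.T@np.array([(u-c['cx'])/c['fx'],(v-c['cy'])/c['fy'],1]);d/=np.linalg.norm(d)
        P=np.eye(3)-np.outer(d,d);A+=P;b+=P@C
    return np.linalg.solve(A,b)
E
python3 - <<'E'
from h import *
np.set_printoptions(precision=1,suppress=True)
for n in('scene','side'):print(n,cam(n)[3])
S=lambda x,y:(190+x/3,190+y/3)
W=lambda x,y:(170+x*.35,170+y*.35)
cs={}
for k,p in dict(NR=(290,73),NL=(648,165),FL=(575,362),FR=(182,245)).items():
    cs[k]=plane('scene',*W(*p),16);print(k,cs[k])
for k,p in dict(NR=(170,537),NL=(135,135),FR=(597,483)).items():
    print('side',k,plane('side',*S(*p),16))
a=cv2.imread("pics/scene0.png");b=cv2.imread("pics/side0.png")
def blob(im,sel,box):
    x0,y0,x1,y1=box;h=im[y0:y1,x0:x1].astype(int);m=sel(h).astype(np.uint8)
    n,l,st,ce=cv2.connectedComponentsWithStats(m);i=1+st[1:,4].argmax();return ce[i]+[x0,y0],st[i]
blue=lambda h:(h[...,0]>h[...,2]+60)&(h[...,0]>h[...,1]+50)
gr=lambda h:(h[...,1]>h[...,2]+40)&(h[...,1]>h[...,0]+30)
am=lambda h:(h[...,2]>180)&(h[...,0]<60)&(h[...,1]<170)
for nm,sel,bs,bd in(('blue',blue,(250,225,292,255),(350,265,370,320)),('green',gr,(320,240,365,275),(320,200,350,255)),('amber',am,(288,232,325,265),(340,230,360,285)),('lapis',blue,(285,212,310,230),(290,275,318,300))):
    p,s1=blob(a,sel,bs);q,s2=blob(b,sel,bd);print(nm,p,q,s1,s2,tri([('scene',*p),('side',*q)]))
print('lapis z53',)
E
```

```text
scene [1223.   251.7  768. ]
side [ 506.5 -614.   631. ]
NR [ 470.  -137.9   16. ]
NL [457.3 138.4  16. ]
FL [645.7 144.4  16. ]
FR [ 655.9 -129.8   16. ]
side NR [ 465.2 -143.3   16. ]
side NL [456.2 132.   16. ]
side FR [ 655.1 -141.7   16. ]
blue [270.2 237.9] [360.  290.1] [  7   4  27  19 337] [  4   7  10  39 151] [626.5 -66.2  62. ]
green [341.2 258. ] [339.3 226.3] [  7   9  29  20 401] [ 15  11   9  34 146] [620.7  73.8  62.8]
amber [312.2 243.2] [348.5 245.2] [19  8 10  8 16] [ 5  9  7 16 42] [622.6  15.3  76.3]
lapis [296.8 222.9] [306.2 287.6] [ 8  8  9  7 37] [ 10   7  14  13 111] [556.3 -40.6  49.9]
lapis z53
```

```bash
python3 - <<'E'
from h import *
np.set_printoptions(precision=1,suppress=True)
S=lambda x,y:(190+x/3,190+y/3)
W=lambda x,y:(170+x*.35,170+y*.35)
print('tab top side',plane('side',*S(200,293),66),'scene',plane('scene',*W(402,68),66))
print('-y face top edge', plane('side',*S(173,305),66),plane('side',*S(228,298),66))
print('saddle top corners z45',[plane('side',*S(*p),45) for p in((268,283),(383,270),(396,352),(280,362))])
print('saddle scene',[plane('scene',*W(*p),45) for p in((357,117),(411,132),(380,190),(328,180))])
yaw=.041;c,s=np.cos(yaw),np.sin(yaw);R=np.array([[c,-s,0],[s,c,0],[0,0,1]]);O=np.array([571,1.5,0])
a=cv2.imread("pics/side0.png");b=cv2.imread("pics/scene0.png")
for n,im in(('side',a),('scene',b)):
    for p in([-110,-140,16],[-110,140,16],[85,-140,16],[85,140,16],[33,-140,46],[33,140,46],[77,-140,46],[-80-13,-41-6,66],[-80+13,-41-6,66],[-80+13,-35,66],[-80-13,-35,66],[-20,-130,40],[-20,130,40]):
        u,v=proj(n,O+R@np.array(p,float));cv2.circle(im,(int(u*16),int(v*16)),16,(255,0,255),-1,cv2.LINE_AA,4)
cv2.imwrite("pics/o1.png",cv2.resize(a[190:390,190:400],(630,600),interpolation=2))
cv2.imwrite("pics/o2.png",cv2.resize(b[170:310,170:450],(800,400),interpolation=2))
E
```

```text
tab top side [487.3 -46.4  66. ] scene [483.7 -41.6  66. ]
-y face top edge [474.7 -52.2  66. ] [499.8 -51.5  66. ]
saddle top corners z45 [array([519.1, -23.3,  45. ]), array([574.6, -22.6,  45. ]), array([573.6, -76.6,  45. ]), array([520.4, -74.9,  45. ])]
saddle scene [array([522.3, -59.6,  45. ]), array([521.3, -18.9,  45. ]), array([581.6, -16.8,  45. ]), array([586.9, -52.7,  45. ])]
```

View pics/o1.png

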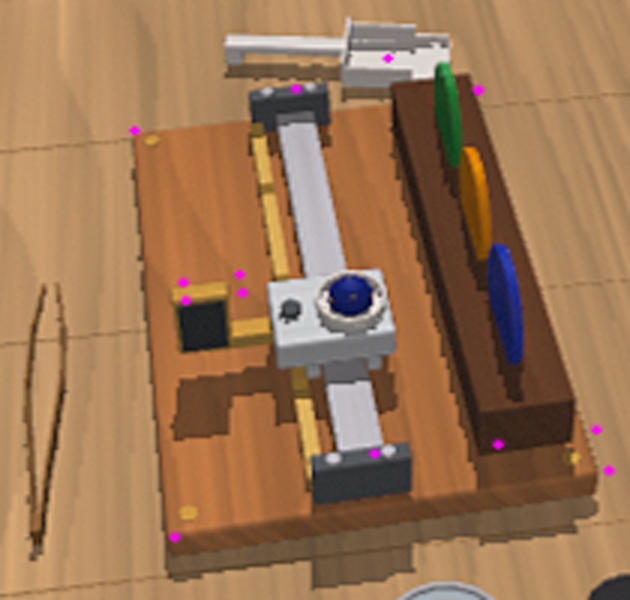

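View pics/o2.png

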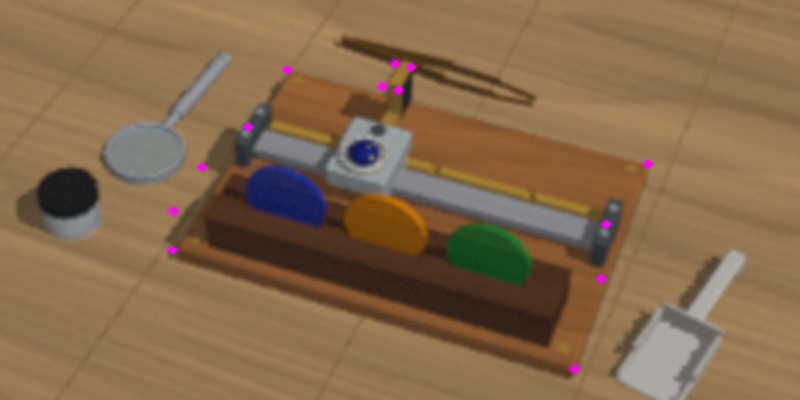

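Request:
{"op": "apply_moves", "data": {
  "targets": [
    {"slide": [0.05,0.1,0],"turn": -0.5,"grip": 0},
    {"slide": [0.05,0.1,0],"turn": -0.5,"grip": 0},
    {"slide": [0.05,0.1,0],"turn": -0.5,"grip": 0},
    {"slide": [0.05,0.1,0],"turn": -0.5,"grip": 0},
    {"slide": [0.05,0.1,0],"turn": -0.5,"grip": 0},
    {"slide": [0.05,0.1,0],"turn": -0.5,"grip": 0},
    {"slide": [0.05,0.1,0],"turn": -0.4,"grip": 0},
    {"slide": [0.05,0.1,0],"turn": 0,"grip": 0}
  ]
}}

```text
time_s: 1.15
eef_pos: [408.4, -178.7, 203.7]
tcp_rot: [[-0.001, 1.0, 0.025], [0.001, 0.025, -1.0], [-1.0, -0.001, -0.001]]
ft_force: [1.9, 0.3, -0.2]
finger_gap: 0.185
```

```bash
cat > st.py <<'E'
from cell import sensors
import numpy as np
np.set_printoptions(precision=2,suppress=True)
s=sensors.sense();R=s['tcp_rot'];print(s['time_s'],s['eef_pos'],'jaw deg',np.degrees(np.arctan2(R[1,2],R[0,2])),'f',s['ft_force'],'gap',s['finger_gap'])
E
python3 st.py
```

```text
1.15 [ 408.42 -178.68  203.65] jaw deg -88.55947431074098 f [ 1.9   0.31 -0.2 ] gap 0.18502326016532003
```

Request:
{"op": "apply_moves", "data": {
  "targets": [
    {"slide": [0.04,0.09,0],"turn": 0,"grip": 0},
    {"slide": [0.04,0.09,0],"turn": 0,"grip": 0},
    {"slide": [0.04,0.09,0],"turn": 0.1,"grip": 0},
    {"slide": [0.04,0.085,0],"turn": 0.1,"grip": 0},
    {"slide": [0,0,-0.08],"turn": 0,"grip": 0},
    {"slide": [0,0,-0.04],"turn": 0,"grip": 0},
    {"slide": [0,0,0],"turn": 0,"grip": 0}
  ]
}}

```text
time_s: 2.02
eef_pos: [491.0, 9.8, 142.5]
tcp_rot: [[0.0, 0.999, 0.05], [0.002, 0.05, -0.999], [-1.0, 0.001, -0.002]]
ft_force: [0.2, 0.0, 1.0]
finger_gap: 0.002
```

```bash
python3 st.py; python3 - <<'E'
from cell import vision
import cv2
for n in ("scene","side","wrist"):
    cv2.imwrite(f"pics/{n}1.png",vision.get_image(n)[:,:,::-1])
a=cv2.imread("pics/side1.png")[150:390,190:400];cv2.imwrite("pics/si_z1.png",cv2.resize(a,(525,600),interpolation=2))
E
```

```text
2.025 [491.02   9.81 142.47] jaw deg -87.16243737499143 f [0.2  0.02 0.97] gap 0.0016439546684780826
```

View pics/si_z1.png

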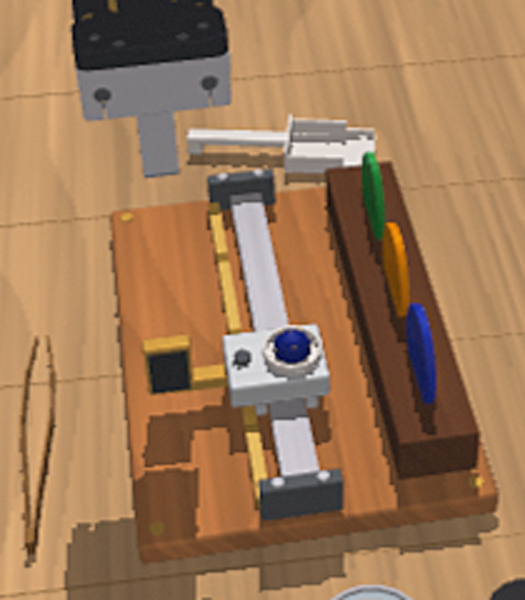

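View pics/wrist1.png

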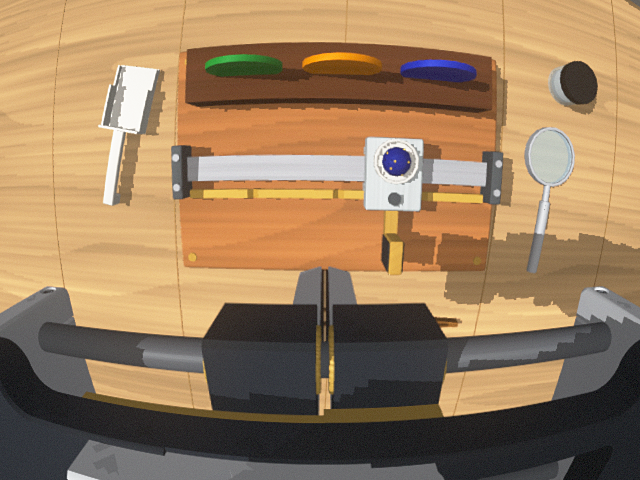

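```bash
cat >> h.py <<'E'
def wplane(u,v,z,pos,R):
    c=vision.calibration('wrist');x=u-c['cx'];y=v-c['cy'];r=np.hypot(x,y);th=r/c['fx']
    d=np.array([np.sin(th)*x/r,np.sin(th)*y/r,np.cos(th)]);H=np.array(c['hand_eye'])
    C=R@H[:3,3]+pos;d=R@H[:3,:3]@d;return C+d*(z-C[2])/d[2]
E
python3 - <<'E'
from h import *
a=cv2.imread("pics/wrist1.png")[200:320,280:440];cv2.imwrite("pics/w_z1.png",cv2.resize(a,(800,600),interpolation=2))
E
```

```text
(no output)
```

View pics/w_z1.png

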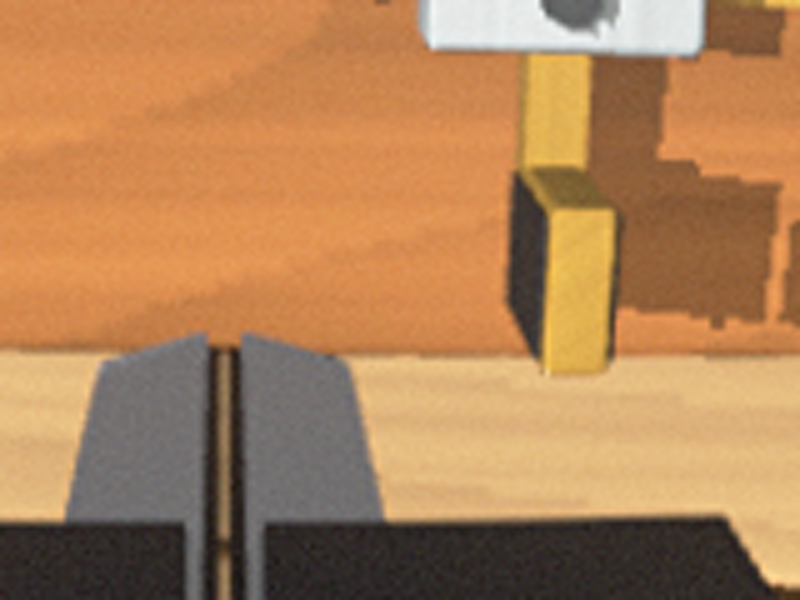

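```bash
python3 - <<'E'
from h import *
np.set_printoptions(precision=1,suppress=True)
from cell import sensors
s=sensors.sense();p,R=np.array(s['eef_pos']),np.array(s['tcp_rot'])
f=lambda x,y,z:wplane(280+x/5,200+y/5,z,p,R)
for q in((548,208),(615,208),(607,372),(545,372)):print('tab top',f(*q,66))
print('tip inner corners',f(208,335,p[2]),f(245,335,p[2]),'outer',f(105,360,p[2]),f(345,360,p[2]))
for n,q in dict(NR=(484,269),NL=(178,267)).items(): print(n,wplane(*q,16,p,R))
im=cv2.imread('pics/wrist1.png');
print('stops',[wplane(*q,40,p,R) for q in((180,172),(493,178))])
print('disc tops',[wplane(*q,88,p,R) for q in((243,76),(341,72),(438,82))])
print('lapis',wplane(397,161,53,p,R),'blue mid ')
E
```

```text
tab top [497.4 -37.   66. ]
tab top [497.8 -46.9  66. ]
tab top [472.8 -48.3  66. ]
tab top [472.5 -38.9  66. ]
tip inner corners [500.9  11.6 144.2] [501.1   7.8 144.2] outer [497.7  21.9 144.2] [498.9  -2.5 144.2]
NR [ 463.8 -139.7   16. ]
NL [451.9 142.6  16. ]
stops [array([540.1, 128. ,  40. ]), array([ 548.7, -125.1,   40. ])]
disc tops [array([606.3,  67.4,  88. ]), array([610.4,   5.2,  88. ]), array([610. , -57.9,  88. ])]
lapis [555.1 -40.2  53. ] blue mid
```

Request:
{"op": "apply_moves", "data": {
  "targets": [
    {"slide": [-0.01,0,-0.08],"turn": 0,"grip": 0},
    {"slide": [0,0,-0.08],"turn": 0,"grip": 0},
    {"slide": [0,-0.01,-0.05],"turn": 0,"grip": 0},
    {"slide": [0,-0.01,0],"turn": 0,"grip": 0},
    {"slide": [0,0,0],"turn": 0,"grip": 0}
  ]
}}

```text
time_s: 2.8
eef_pos: [490.9, -2.3, 42.4]
tcp_rot: [[0.013, 0.999, 0.046], [0.0, 0.046, -0.999], [-1.0, 0.013, 0.0]]
ft_force: [0.1, 0.7, -0.6]
finger_gap: 0.007
```

```bash
python3 st.py
```

```text
2.8 [490.94  -2.35  42.44] jaw deg -87.37117291479866 f [ 0.08  0.68 -0.64] gap 0.006577165289469244
```

Request:
{"op": "apply_moves", "data": {
  "targets": [
    {"slide": [-0.008,-0.015,-0.004],"turn": 0,"grip": 0},
    {"slide": [0,-0.01,0],"turn": 0,"grip": 0},
    {"slide": [0,-0.006,0],"turn": 0,"grip": 0},
    {"slide": [0,0,0],"turn": 0,"grip": 0}
  ]
}}

```text
time_s: 3.3
eef_pos: [488.2, -19.4, 43.1]
tcp_rot: [[0.017, 0.999, 0.045], [-0.0, 0.045, -0.999], [-1.0, 0.017, 0.001]]
ft_force: [-0.8, 0.7, -0.3]
finger_gap: 0.002
```

```bash
python3 st.py; python3 - <<'E'
from cell import vision
import cv2
a=vision.get_image("wrist")[:,:,::-1];cv2.imwrite("pics/wrist2.png",a)
cv2.imwrite("pics/w_z2.png",cv2.resize(a[130:340,250:530],(800,600),interpolation=2))
E
```

```text
3.3 [488.25 -19.43  43.1 ] jaw deg -87.4215830849904 f [-0.84  0.67 -0.26] gap 0.002419963175574949
```

View pics/w_z2.png

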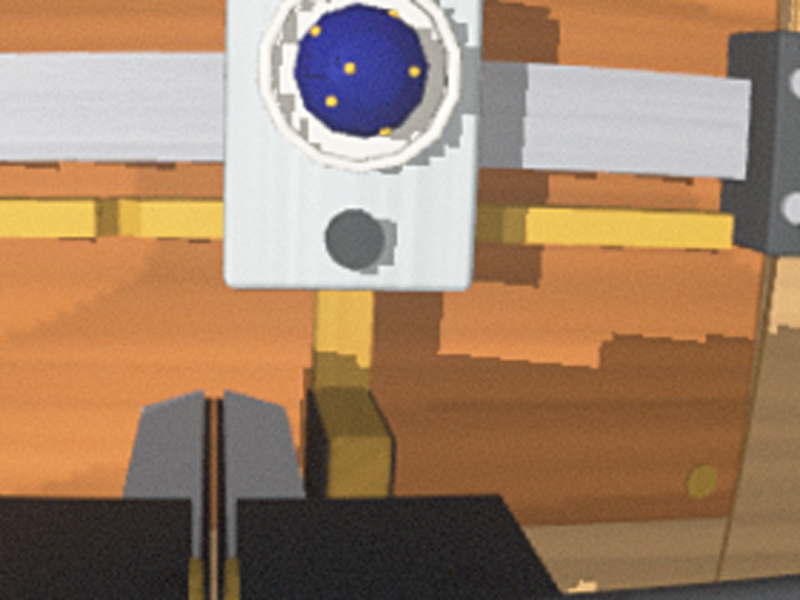

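Request:
{"op": "apply_moves", "data": {
  "targets": [
    {"slide": [0,-0.004,0],"turn": 0,"grip": 0},
    {"slide": [0,-0.004,0],"turn": 0,"grip": 0},
    {"slide": [0,-0.004,0],"turn": 0,"grip": 0}
  ]
}}

```text
time_s: 3.72
eef_pos: [488.3, -24.9, 43.0]
tcp_rot: [[0.017, 0.999, 0.046], [0.0, 0.046, -0.999], [-1.0, 0.017, 0.001]]
ft_force: [-0.5, 4.5, 0.6]
finger_gap: 0.004
```

Request:
{"op": "apply_moves", "data": {
  "targets": [
    {"slide": [0,-0.004,0],"turn": 0,"grip": 0},
    {"slide": [0,-0.004,0],"turn": 0,"grip": 0}
  ]
}}

```text
time_s: 3.98
eef_pos: [488.4, -28.2, 43.0]
tcp_rot: [[0.017, 0.999, 0.047], [0.001, 0.047, -0.999], [-1.0, 0.017, -0.0]]
ft_force: [-0.1, 3.9, 0.3]
finger_gap: 0.003
```

Request:
{"op": "apply_moves", "data": {
  "targets": [
    {"slide": [0.0002,-0.004,0],"turn": 0,"grip": 0},
    {"slide": [0.0002,-0.004,0],"turn": 0,"grip": 0},
    {"slide": [0.0002,-0.004,0],"turn": 0,"grip": 0},
    {"slide": [0.0002,-0.004,0],"turn": 0,"grip": 0},
    {"slide": [0.0002,-0.004,0],"turn": 0,"grip": 0},
    {"slide": [0.0002,-0.004,0],"turn": 0,"grip": 0},
    {"slide": [0.0002,-0.004,0],"turn": 0,"grip": 0},
    {"slide": [0.0002,-0.004,0],"turn": 0,"grip": 0}
  ]
}}

```text
time_s: 4.97
eef_pos: [489.0, -44.9, 43.0]
tcp_rot: [[0.017, 0.999, 0.047], [0.001, 0.047, -0.999], [-1.0, 0.017, -0.001]]
ft_force: [-2.4, 4.6, 2.2]
finger_gap: 0.008
```

```bash
python3 st.py; python3 - <<'E'
from cell import vision
import cv2
a=vision.get_image("wrist")[:,:,::-1];cv2.imwrite("pics/wrist3.png",a)
cv2.imwrite("pics/w_z3.png",cv2.resize(a[20:320,200:600],(800,600),interpolation=2))
E
```

```text
4.975 [488.99 -44.93  43.03] jaw deg -87.28925437388783 f [-2.38  4.56  2.17] gap 0.008204863699734546
```

View pics/w_z3.png

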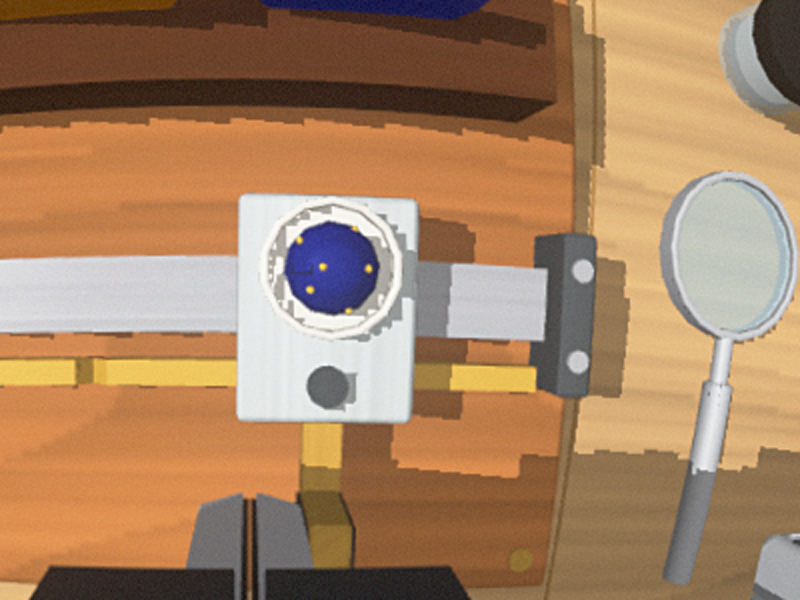

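Request:
{"op": "apply_moves", "data": {
  "targets": [
    {"slide": [0,-0.003,0],"turn": 0,"grip": 0},
    {"slide": [0,-0.003,0],"turn": 0,"grip": 0}
  ]
}}

```text
time_s: 5.28
eef_pos: [489.1, -48.6, 43.0]
tcp_rot: [[0.017, 0.999, 0.047], [0.001, 0.047, -0.999], [-1.0, 0.017, -0.0]]
ft_force: [0.5, 3.6, 0.4]
finger_gap: 0.006
```

Request:
{"op": "apply_moves", "data": {
  "targets": [
    {"slide": [0,-0.003,0],"turn": 0,"grip": 0}
  ]
}}

```text
time_s: 5.4
eef_pos: [489.1, -50.4, 43.0]
tcp_rot: [[0.017, 0.999, 0.047], [0.001, 0.047, -0.999], [-1.0, 0.017, -0.0]]
ft_force: [-0.5, 2.2, 0.1]
finger_gap: 0.009
```

Request:
{"op": "apply_moves", "data": {
  "targets": [
    {"slide": [0,-0.002,0],"turn": 0,"grip": 0}
  ]
}}

```text
time_s: 5.52
eef_pos: [489.2, -51.9, 43.0]
tcp_rot: [[0.017, 0.999, 0.046], [0.001, 0.046, -0.999], [-1.0, 0.017, 0.0]]
ft_force: [0.4, 0.4, -0.2]
finger_gap: 0.003
```

Request:
{"op": "apply_moves", "data": {
  "targets": [
    {"slide": [0,0,0],"turn": 0,"grip": 0}
  ]
}}

```text
time_s: 5.65
eef_pos: [489.2, -52.2, 43.0]
tcp_rot: [[0.017, 0.999, 0.046], [0.0, 0.046, -0.999], [-1.0, 0.017, 0.001]]
ft_force: [0.3, 1.0, -0.4]
finger_gap: 0.008
```

```bash
python3 st.py; python3 - <<'E'
from cell import vision
import cv2
a=vision.get_image("wrist")[:,:,::-1];cv2.imwrite("pics/wrist4.png",a)
cv2.imwrite("pics/w_z4.png",cv2.resize(a[20:320,200:600],(800,600),interpolation=2))
E
```

```text
5.65 [489.17 -52.21  42.97] jaw deg -87.35415435628968 f [ 0.3   1.04 -0.39] gap 0.007966193574888834
```

View pics/w_z4.png

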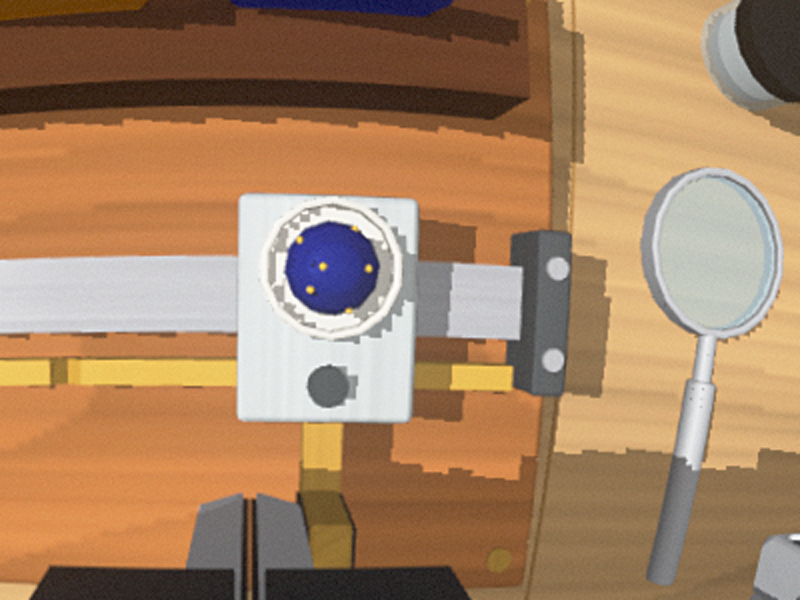

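Request:
{"op": "apply_moves", "data": {
  "targets": [
    {"slide": [0,0.01,0],"turn": 0,"grip": 0},
    {"slide": [0,0.03,0],"turn": 0,"grip": 0},
    {"slide": [0,0.04,0],"turn": 0,"grip": 0},
    {"slide": [0,0,0.1],"turn": 0,"grip": 0},
    {"slide": [0,0,0.1],"turn": 0,"grip": 0},
    {"slide": [0,0,0],"turn": 0,"grip": 0},
    {"slide": [0,0,0],"turn": 0,"grip": 0}
  ]
}}

```text
time_s: 6.58
eef_pos: [487.7, -4.9, 145.2]
tcp_rot: [[0.015, 0.999, 0.05], [0.001, 0.05, -0.999], [-1.0, 0.015, -0.0]]
ft_force: [0.1, -0.6, 1.0]
finger_gap: 0.004
```

```bash
python3 st.py; python3 - <<'E'
from cell import vision,sensors
import cv2,pickle
s=sensors.sense();pickle.dump((s['eef_pos'],s['tcp_rot']),open('p5.pkl','wb'))
a=vision.get_image("wrist")[:,:,::-1];cv2.imwrite("pics/wrist5.png",a)
b=vision.get_image("side")[:,:,::-1];cv2.imwrite("pics/side5.png",b);
c=vision.get_image("scene")[:,:,::-1];cv2.imwrite("pics/scene5.png",c);
cv2.imwrite("pics/si_z5.png",cv2.resize(b[190:390,190:400],(630,600),interpolation=2))
cv2.imwrite("pics/sc_z5.png",cv2.resize(c[170:310,170:450],(800,400),interpolation=2))
E
```

```text
6.575 [487.73  -4.94 145.18] jaw deg -87.12154107902498 f [ 0.07 -0.57  1.04] gap 0.003596804872367632
```

View pics/wrist5.png

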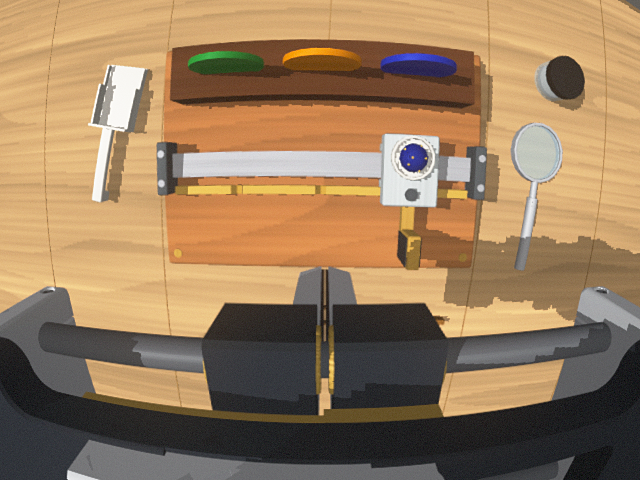

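View pics/si_z5.png

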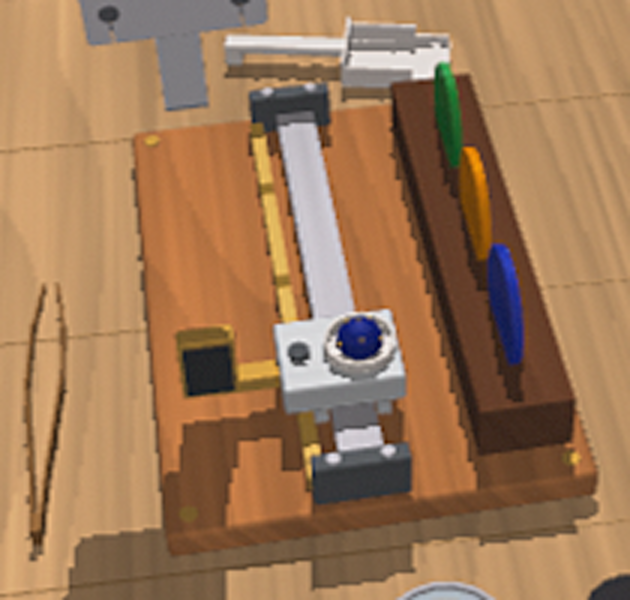

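View pics/sc_z5.png

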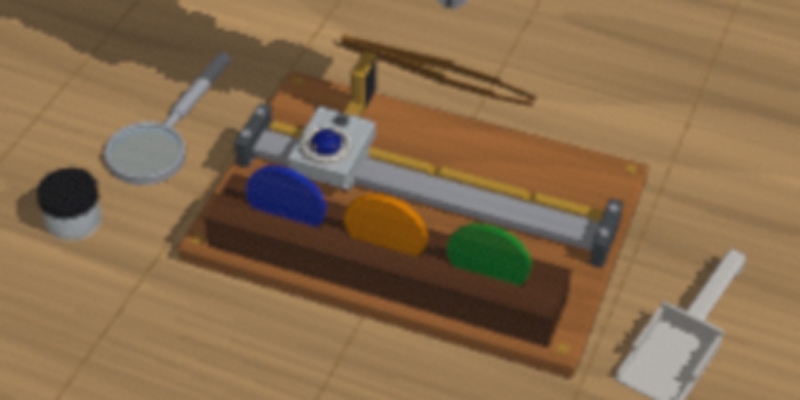

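```bash
python3 - <<'E'
import cv2
a=cv2.imread("pics/wrist5.png");cv2.imwrite("pics/w_z5.png",cv2.resize(a[120:280,220:440],(800,582),interpolation=2))
cv2.imwrite("pics/w_z6.png",cv2.resize(a[120:220,150:350],(800,400),interpolation=2))
E
```

```text
(no output)
```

View pics/w_z5.png

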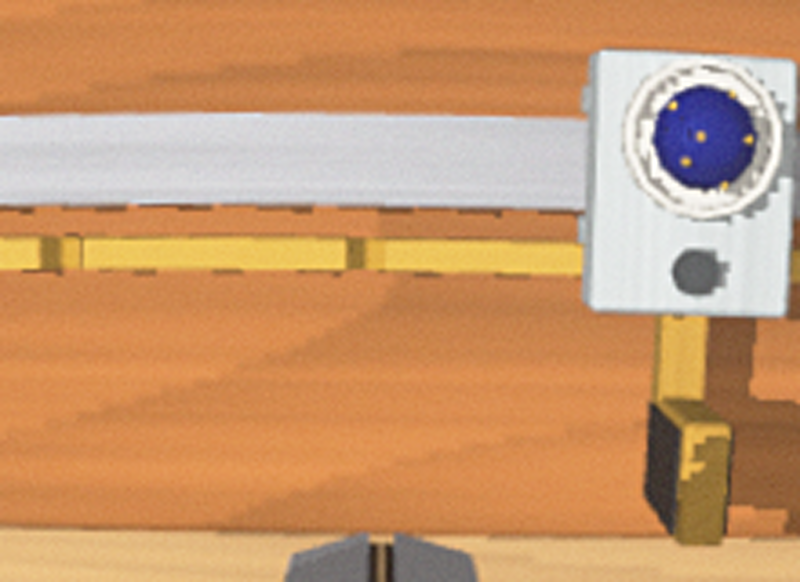

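View pics/w_z6.png

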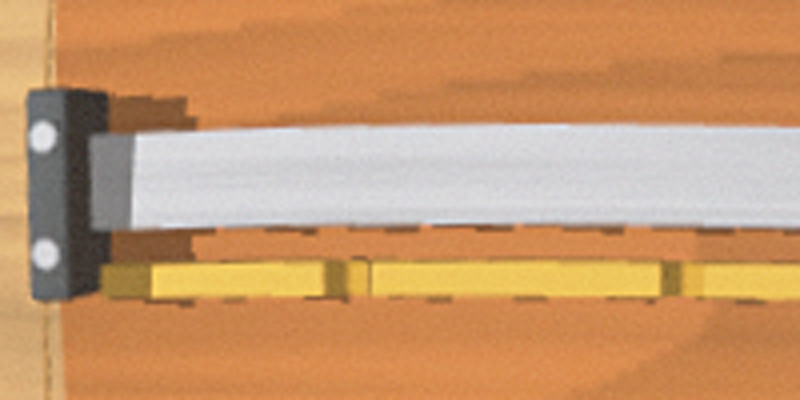

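```bash
python3 - <<'E'
from h import *
import pickle
np.set_printoptions(precision=1,suppress=True)
p,R=pickle.load(open('p5.pkl','rb'));p=np.array(p);R=np.array(R)
k=800/220
f=lambda x,y,z:wplane(220+x/k,120+y/k,z,p,R)
L=f(61,255,24);M=f(364,255,24);d=(L-M);print('notches',L,M,np.linalg.norm(d));ey=d/np.linalg.norm(d)
ys=lambda q:(q-M)@ey
print('yaw',-ey[0])
sad=[f(*q,45) for q in((600,50),(797,60),(787,316),(588,312))];print('saddle',np.array([ys(q) for q in sad]),np.mean([ys(q) for q in sad]))
tab=[f(*q,66) for q in((683,425),(733,425),(722,540),(678,540))];print('tab',[ys(q) for q in tab],np.mean([ys(q) for q in tab]))
cup=f(703,137,51);print('cup',ys(cup))
print('stops', [ys(wplane(*q,40,p,R)) for q in((160.8,154),(160.8,183),(481,157),(481,187))])
print('discs',[ys(wplane(*q,88,p,R)) for q in((226,54),(322,52),(419,57))])
E
```

```text
notches [521.5  69.8  24. ] [524.3   0.8  24. ] 69.01288389727101
yaw 0.040050842670347794
saddle [-48.6 -91.4 -91.4 -47.5] -69.75327099813157
tab [np.float64(-64.47453542911985), np.float64(-74.90227812312654), np.float64(-74.37195946703314), np.float64(-65.01077992203527)] -69.68988823532871
cup -69.59993007031638
stops [np.float64(129.9693002685432), np.float64(130.7366330207343), np.float64(-129.84922450813315), np.float64(-131.18146963599366)]
discs [np.float64(61.72026431379849), np.float64(-0.992238684652014), np.float64(-64.07988294250272)]
```

```bash
python3 -c "
from cell import finish_job;print(finish_job())"
```

```text
the job is handed in; nothing more can be done
None
```

The carriage is at rest in the right-hand stop, in front of the blue disc, and I have handed the job in. No verdict was reported.

I pushed the tab's +y face with the back of the shut fingers, about 27 mm toward the right slot. The push force stayed at about 5 N or less, then fell to about 0.4 N as the carriage clicked in. I then backed off sideways and raised the hand clear.

**Position check:** After release, the wrist picture put the carriage at -69.6 to -69.8 mm in the stand's y. The saddle, tab and cup agreed, with the brass strip's middle notch taken as zero; the target is -70 mm. The end stops measured from the same picture came out at ±130 to 131 mm, as they should.

**Other things:** The stone is still in the cup. The discs, jar, magnifier, scoop and tweezer look unmoved.

**Disagreements:**
- The wrist estimate of the disc tops came out at about ±63 mm in y instead of ±70 mm. I put this down to the steep viewing angle there and did not use it. Before the push, triangulating the blue disc from the scene and side cameras had put it at about -70 mm.
- Absolute positions from the three cameras differed by a few mm, so I judged the stop by the force drop and by distances within one picture.

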